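Air the wide drying cabinet

ROBOT

A 6-joint arm with a two-finger parallel gripper is mounted at the origin on the work surface. World frame = base frame: x ahead of the robot, y to its left, z up, the work surface at z = 0. Lengths are in m, angles in rad, forces in N, time in s.
With the tool pointing down it reaches from about 0.35 to 0.775 m from the base axis. Payload 5.5 kg.
Tool frame: the origin (TCP) lies at the very end of the fingers, on their centre line; the grasp point (between the pads) lies 19 mm behind it; z points along the fingers, y is the line along which they close (so a half turn about z gives the same grasp; the last joint's range is limited). The gripper opens to 85 mm and grips with 20 to 120 N. Pads are 22 mm wide; open, the fingers measure 114 mm over their backs; the gripper's body (76 mm by 85 mm) begins 54 mm behind the grasp point. The pads swing forward as they close: fully open they stand 13 mm farther back than shut.
Start: joints at [-1.264, 0.313, 0.046, 1.304, 0, 1.431], TCP at [0.248, -0.519, 0.231] pointing down, gripper open.
Joint ranges: [-2.76, 2.76], [-0.86, 1.69], [-1.03, 1.26], [-2.2, 2.34], [-1.47, 1.5], [-3.14, 3.14]. Speed limits (rad/s): [2.57, 2.57, 3.14, 3.14, 3.14, 3.14].

INTERFACE

Orientations are given as a unit quaternion [w, x, y, z].
In Python, from workcell import env, imaging, ticket gives the robot as it stands. The module is installed in compiled form; this text tells all that it offers.
- The arm moves only by the tool apply_moves, never from a script. Its argument "rows" is a list of rows, each an object with "xyz": the shift along the tool's x, y, z in mm, a list of three; "turn": the turn, a rotation vector about the tool's x, y, z in rad, a list of three; "grip": the opening, from 0 (shut) to 1 (fully open). A call has 1 to 12 rows; each row is the pose to reach, as a shift and turn from the pose commanded when the call began, along the tool's axes at that moment; what a row does not reach only later rows make up. A row lasts 1/12 s, in which the tool goes at most 41.7 mm and 7.16 degrees, less where a joint would pass 70% of its speed; a pose out of reach is approached as far as the arm can. A call with a gripper value outside its range is refused whole. The fingers move at their own pace and stop on an object; "force" is the grip in N (left out, the last holds). Time passes only in rows, so rows that repeat a pose let the fingers close. It gives the time, the measured TCP pose, the force, the opening and the grip force at its end, in the units of the state.
- env.get_state(): the state, without advancing time (a new reading comes with each control period).
- imaging.read_camera(name): name is "side" or "top" or "wrist"; returns a dict with "color" (400x640x3 uint8, blue, green, red), "z_map" (400x640 float32, m along the optical axis (not along the pixel's ray), 0 where there is no reading), "camera_matrix" (3x3 intrinsics, pixels), "view" (4x4, takes a point from world to camera coordinates). Camera axes: x right, y down, z forward; pixel columns grow to the right and rows downward; lengths in m; the calibration is good to about 2 mm. The wrist camera is an equidistant fisheye: a pixel r from the principal point sees the ray r / f radians off the axis. A picture is of the moment at which its call begins.
- ticket.hand_in(): hands the job in; it is judged then, once.
The state is a dict: "clock": time; "joint_pos": joint angles; "qvel": joint speeds; "tau": joint torques, N m; "tcp_pos": TCP position; "orientation": TCP orientation; "wrist_force": force on the tool from outside, world axes, zero at the start; "ft_torque": the same for the moment, N m; "finger_gap": finger opening in m; "grip_force": force on a finger pad.
Only numpy, scipy, OpenCV 4.12 (cv2) and the standard library are available. Lean on these libraries where they do the work, as an engineer would, in place of code of your own. Each camera call takes 0.05 s, during which the arm holds its last target. There are 200 camera calls.

TASK

Two small drying cabinets for bath bombs stand side by side on the bench, and the wide one needs airing; its door may be shut or ajar. Pull that door down until it is fully open and lies flat, leave it open for about three seconds, then push it back up until it is fully shut. Leave the door of the narrow cabinet shut.

Things in the scene. Friction and masses are not known exactly. Their poses are not given: they have to be found in the camera images.
- wide_bar (a point): Middle of the wide cabinet's pull bar: round steel, 12 mm thick, 160 mm long, along this point's y, on a post at each end. It lies in the door's plane, 205 mm from the hinge line, 50 mm beyond the door's top edge, the gap empty. Door shut: 275 mm above the table, 50 mm above the cabinet's flat top; open: about 75 mm above the table. Axes turn with the door; shut: z up, x level into the cabinet.
- wide_hinge (a point): Middle of the hinge line at the lower edge of the wide cabinet's door, 70 mm above the table; axes as for the bar (y along the hinge, z to the bar). The cabinet, its door towards the robot, is a white box 280 mm wide, 240 deep, 225 high; the door, 276 wide, 155 high, 14 thick, is a metal frame with a clear window. A 50 mm high can stands on top, over 100 mm behind the bar.
- wide_door (a joint): Angle of the wide cabinet's door in rad: 0 fully shut (upright, on its stop), growing as its top comes down towards the robot, 1.55 fully open (flat, on its stop). It starts anywhere from shut to ajar (0 to 0.5). The hinge is stiff and the door stays wherever it is left; up to about 8 N at the bar moves it.
- narrow_door (a joint): Angle of the other cabinet's door, 0 = shut. That cabinet is the same in build, height and depth but only 190 mm wide, with a 90 mm bar. It stands beside the wide one, left or right of it, with a 72 mm round steel mould on the table before it. Its door starts shut and is to stay so.

How it is judged:
On the way:
1. the wide cabinet's door is fully open (beyond 1.38 rad) for two seconds (value of joint wide_door above 1.38 rad), for 2 s.
At the end, for the whole second after the job is handed in: The wide cabinet's door is shut again (within 0.09 rad, about 18 mm at its bar) and at rest, after having been fully open (within 0.17 rad) for at least two seconds, and the narrow cabinet's door is shut (within 0.09 rad) (value of joint each of wide_door, narrow_door below 0.09 rad and velocity of joint wide_door between -0.05 and 0.05 rad/s); the robot touches nothing.
It fails at once if the narrow cabinet's door is pulled open (beyond 0.15 rad) (value of joint narrow_door above 0.15 rad).
It also fails if it takes over 58 s, if anything falls off the work surface, if the arm or the gripper's body presses on something with over 40 N, if the wrist force passes 120 N, or if a joint passes its speed limit or range.

## Working session

There is one attempt and no reset: what is moved stays moved. The work goes in short steps, Python scripts to look and compute and a tool call to move; the robot and the scene stay as the last step left them, time stands still between calls to the robot, and variables do not carry over. Pictures are saved under pics/ and viewed, at most 10 in all, crops included, and the job is handed in when it is done.

Besides the shell and the picture viewer there is one more tool, called after "Emit:" as a command line: name --argument value ..., lists and objects as JSON in quotes. apply_moves: Moves the arm, as the interface text tells. Its arguments: {"type":"object","properties":{"rows":{"type":"array"},"force":{"type":"number"}},"required":["rows"]}

```bash
mkdir -p pics
python3 - <<'E'
from workcell import env, imaging
import cv2,numpy as np
for n in("side","top"):
    d=imaging.read_camera(n); cv2.imwrite(f"pics/{n}0.png",d["color"]); np.savez(f"{n}0.npz",**d)
    print(n,d["camera_matrix"].round(1).tolist(),d["view"].round(3).tolist())
s=env.get_state(); print({k:np.round(v,3).tolist() for k,v in s.items()})
E
```

```text
side [[402.6, 0.0, 317.2], [0.0, 402.6, 191.8], [0.0, 0.0, 1.0]] [[0.751, -0.661, -0.005, -0.473], [-0.625, -0.708, -0.327, 0.464], [0.213, 0.249, -0.945, 0.782], [0.0, 0.0, 0.0, 1.0]]
top [[366.8, 0.0, 315.2], [0.0, 366.8, 200.0], [0.0, 0.0, 1.0]] [[-0.006, -1.0, -0.007, 0.024], [-0.999, 0.007, -0.039, 0.625], [0.039, 0.007, -0.999, 0.838], [0.0, 0.0, 0.0, 1.0]]
{'clock': 0.1, 'joint_pos': [-1.264, 0.314, 0.045, 1.304, -0.0, 1.431], 'qvel': [-0.001, -0.001, 0.0, -0.0, -0.0, 0.0], 'tau': [0.001, -48.173, 29.924, 0.013, -0.0, 0.0], 'tcp_pos': [0.248, -0.518, 0.23], 'orientation': [-0.001, 0.975, 0.222, -0.0], 'wrist_force': [0.054, 0.414, 0.35], 'ft_torque': [0.033, 0.009, -0.018], 'grip_force': 0.0, 'finger_gap': 0.085}
```

View pics/side0.png

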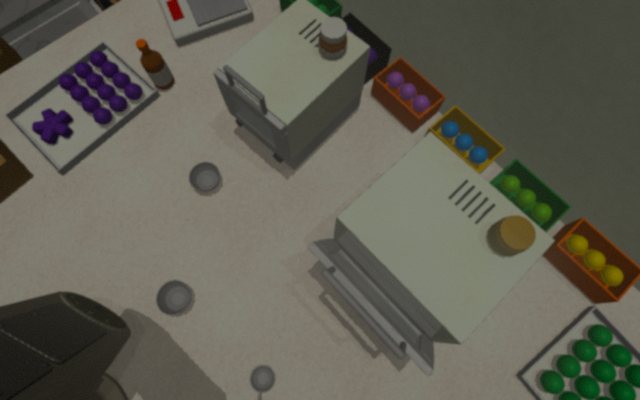

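View pics/top0.png

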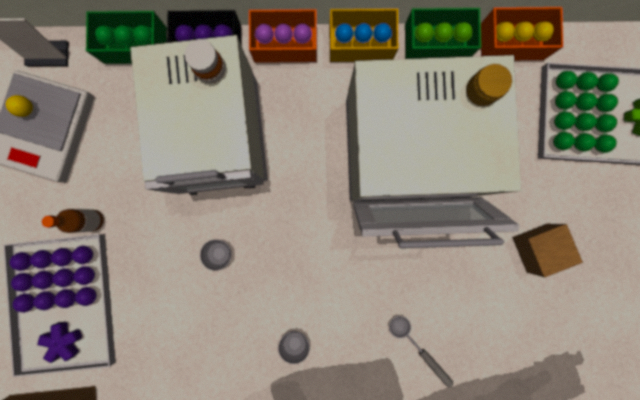

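The side view shows the narrow cabinet at (290,80) and the wide one at (440,240), its door ajar with the bar from about (320,280) to (405,350). In the top view the wide roof's corners are about (355,60), (512,57), (519,190) and (354,198), and the bar runs from (398,238) to (500,241).

```bash
cat > h.py <<'E'
import numpy as np
def ray(d,u,v):
    K,V=d["camera_matrix"],d["view"]; R=V[:3,:3]; c=-R.T@V[:3,3]
    return c,R.T@np.linalg.inv(K)@[u,v,1]
def onz(d,u,v,z):
    c,r=ray(d,u,v); return c+r*(z-c[2])/r[2]
def dep(d,u,v):
    c,r=ray(d,u,v); w=d["z_map"][v-1:v+2,u-1:u+2]; return c+r*np.median(w)
def proj(d,p):
    q=d["camera_matrix"]@(d["view"]@np.r_[p,1])[:3]; return q[:2]/q[2]
E
python3 - <<'E'
from h import *
import cv2
t=np.load("top0.npz"); s=np.load("side0.npz")
for p in[(354,197),(519,190),(512,57),(355,60)]: print(p,onz(t,*p,.225).round(3))
for p in[(146,188),(248,179)]: print("narrow",p,onz(t,*p,.225).round(3))
for u in(410,430,450,470,490):
    col=[(v,dep(t,u,v).round(3).tolist()) for v in range(234,246)]
    print(u,[c for c in col if c[1][2]>.1])
a=cv2.resize(t["color"][185:260,335:535],None,fx=4,fy=4,interpolation=2)
b=cv2.resize(s["color"][225:385,300:450],None,fx=3.7,fy=3.7,interpolation=2)
cv2.imwrite("pics/crop.png",cv2.convertScaleAbs(a,alpha=1.5)); cv2.imwrite("pics/cropS.png",cv2.convertScaleAbs(b,alpha=1.5))
E
```

```text
(354, 197) [ 0.622 -0.049  0.225]
(519, 190) [ 0.632 -0.335  0.225]
(512, 57) [ 0.866 -0.329  0.225]
(355, 60) [ 0.864 -0.053  0.225]
narrow (146, 188) [0.64  0.314 0.225]
narrow (248, 179) [0.654 0.136 0.225]
410 [(234, [0.556, -0.148, 0.212]), (241, [0.548, -0.134, 0.265]), (242, [0.546, -0.134, 0.266]), (243, [0.545, -0.134, 0.267]), (244, [0.543, -0.134, 0.267]), (245, [0.542, -0.134, 0.267])]
430 [(240, [0.549, -0.167, 0.264]), (241, [0.548, -0.167, 0.265]), (242, [0.546, -0.166, 0.266]), (243, [0.545, -0.166, 0.267]), (244, [0.543, -0.166, 0.267]), (245, [0.541, -0.166, 0.267])]
450 [(239, [0.551, -0.2, 0.263]), (240, [0.549, -0.2, 0.264]), (241, [0.548, -0.199, 0.266]), (242, [0.546, -0.198, 0.267]), (243, [0.544, -0.198, 0.267]), (244, [0.543, -0.199, 0.266]), (245, [0.541, -0.199, 0.265])]
470 [(239, [0.55, -0.232, 0.264]), (240, [0.549, -0.231, 0.266]), (241, [0.547, -0.231, 0.267]), (242, [0.546, -0.231, 0.267]), (243, [0.544, -0.231, 0.267]), (244, [0.543, -0.231, 0.267]), (245, [0.541, -0.232, 0.264])]
490 [(234, [0.557, -0.276, 0.238]), (235, [0.555, -0.277, 0.237]), (236, [0.553, -0.279, 0.234]), (237, [0.552, -0.278, 0.235]), (238, [0.552, -0.264, 0.264]), (239, [0.55, -0.263, 0.266]), (240, [0.549, -0.263, 0.267]), (241, [0.547, -0.262, 0.268]), (242, [0.546, -0.262, 0.268]), (243, [0.544, -0.263, 0.266]), (244, [0.542, -0.264, 0.265])]
```

View pics/crop.png

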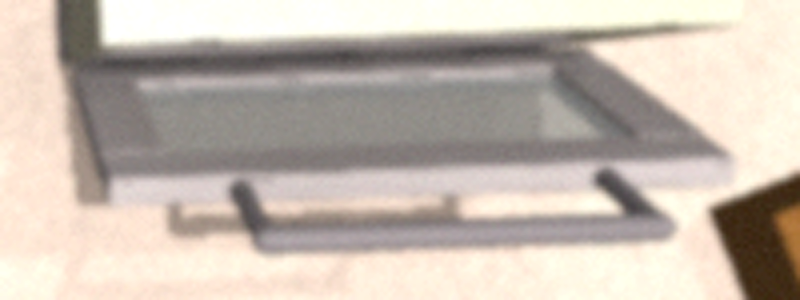

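View pics/cropS.png

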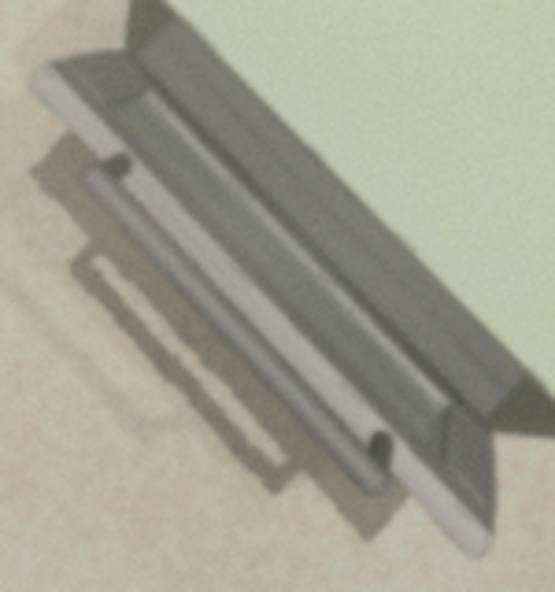

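The crops show the bar joined by two posts to the door's top edge. Its ends are at about (400,244) and (503,241) in the top image, and the gap between bar and door is empty. The bar's height gives a door angle of about 0.37 rad.

```bash
cat >> h.py <<'E'
from scipy.spatial.transform import Rotation as Ro
def rel(st,pos,yaw,pitch=0):
    # target: tool y=world x rotated by yaw, pointing down
    q=np.array(st["orientation"]); R=Ro.from_quat(q[[1,2,3,0]])
    T=Ro.from_euler("z",yaw)*Ro.from_matrix(np.array([[0,1,0],[1,0,0],[0,0,-1.]]))
    return (R.inv().apply(np.array(pos)-st["tcp_pos"])*1000).round(1),(R.inv()*T).as_rotvec().round(3)
E
python3 - <<'E'
from h import *
from workcell import env
t=np.load("top0.npz"); P=[]
for u in range(415,490,3):
    c=np.array([dep(t,u,v) for v in range(236,248)]); c=c[c[:,2]>.262]
    P.append(c.mean(0))
P=np.array(P); a=np.polyfit(P[:,1],P[:,0],1); print("x=%.4f+%.4f*y"%(a[1],a[0]),"x at -.2:",np.polyval(a,-.2), P[:,2].mean())
print(onz(t,400,244,.262),onz(t,503,241,.262))
yaw=np.arctan(-a[0]); print(yaw)
print(rel(env.get_state(),[.545,-.2,.36],yaw))
E
```

```text
x=0.5400+-0.0261*y x at -.2: 0.5452568744059599 0.26564655828125866
[ 0.54286249 -0.11900553  0.262     ] [ 0.54676812 -0.2861449   0.262     ]
0.026058772783177996
(array([ 405.1, -158.9, -129.2]), array([-1.00e-03, -1.00e-03, -1.15e+00]))
```

Emit:
apply_moves --rows '[{"xyz":[0,0,-40],"turn":[0,0,-0.1],"grip":1},{"xyz":[20,-8,-80],"turn":[0,0,-0.2],"grip":1},{"xyz":[50,-20,-110],"turn":[0,0,-0.3],"grip":0.8},{"xyz":[85,-34,-129],"turn":[0,0,-0.4],"grip":0.7},{"xyz":[120,-48,-129],"turn":[0,0,-0.5],"grip":0.6},{"xyz":[155,-62,-129],"turn":[0,0,-0.6],"grip":0.6},{"xyz":[190,-76,-129],"turn":[0,0,-0.7],"grip":0.6},{"xyz":[225,-90,-129],"turn":[0,0,-0.8],"grip":0.6},{"xyz":[260,-103,-129],"turn":[0,0,-0.9],"grip":0.6},{"xyz":[297,-117,-129],"turn":[0,0,-1.0],"grip":0.6},{"xyz":[333,-131,-129],"turn":[0,0,-1.08],"grip":0.6},{"xyz":[370,-145,-129],"turn":[0,0,-1.15],"grip":0.6}]'

```text
clock: 1.1
tcp_pos: [0.5203, -0.2263, 0.36]
orientation: [-0.0, 0.697, 0.718, -0.0]
wrist_force: [1.7, -1.2, -0.0]
finger_gap: 0.0511
grip_force: 0.0
```

Run:
```python
from h import *
from workcell import env,imaging
import cv2
s=env.get_state(); print(s["clock"],s["tcp_pos"],s["finger_gap"],s["joint_pos"])
print(rel(s,[.545,-.2,.36],.026))
d=imaging.read_camera("wrist"); cv2.imwrite("pics/w1.png",d["color"])
```

```text
1.1 [ 0.52027992 -0.22628888  0.36001645] 0.05107565935143674 [-5.51638778e-01  3.03844915e-01  3.45899758e-01  1.61337674e+00
 -1.75015600e-04  9.89382299e-01]
(array([25.5, 25.5,  0. ]), array([-0.001, -0.   ,  0.004]))
```

View pics/w1.png

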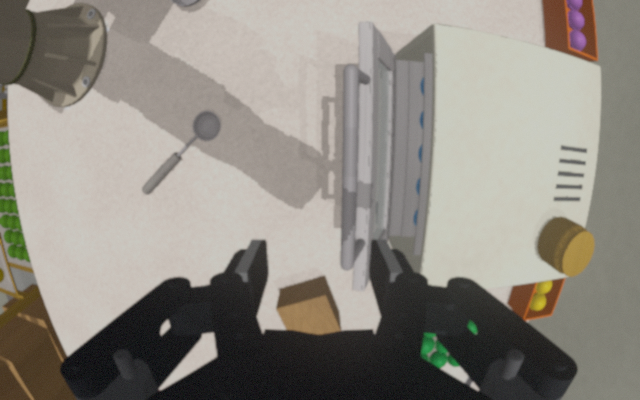

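The wrist view shows the bar running from (350,65) to (347,268), in line with the gap between the fingers at x of about 320. The tracking is good, so I'll go down and grip.

Emit:
apply_moves --rows '[{"xyz":[25,25,0],"turn":[0,0,0],"grip":0.6},{"xyz":[25,25,30],"turn":[0,0,0],"grip":0.6},{"xyz":[25,25,60],"turn":[0,0,0],"grip":0.6},{"xyz":[25,25,90],"turn":[0,0,0],"grip":0.6},{"xyz":[25,25,110],"turn":[0,0,0],"grip":0.6},{"xyz":[25,25,118],"turn":[0,0,0],"grip":0.6},{"xyz":[25,25,118],"turn":[0,0,0],"grip":0.3},{"xyz":[25,25,118],"turn":[0,0,0],"grip":0.1},{"xyz":[25,25,118],"turn":[0,0,0],"grip":0},{"xyz":[25,25,118],"turn":[0,0,0],"grip":0},{"xyz":[25,25,118],"turn":[0,0,0],"grip":0},{"xyz":[25,25,118],"turn":[0,0,0],"grip":0}]' --force 35

```text
clock: 2.15
tcp_pos: [0.5445, -0.203, 0.2442]
orientation: [0.002, 0.698, 0.716, 0.0]
wrist_force: [-1.1, -0.1, 6.0]
finger_gap: 0.0103
grip_force: 34.6
```

Emit:
apply_moves --rows '[{"xyz":[0,-9.5,4],"turn":[0,0,0],"grip":0},{"xyz":[0,-18.7,8.3],"turn":[0,0,0],"grip":0},{"xyz":[0,-27.8,13.2],"turn":[0,0,0],"grip":0},{"xyz":[0,-36.5,18.5],"turn":[0,0,0],"grip":0},{"xyz":[0,-45,24.3],"turn":[0,0,0],"grip":0},{"xyz":[0,-53.2,30.4],"turn":[0,0,0],"grip":0},{"xyz":[0,-61.1,37],"turn":[0,0,0],"grip":0},{"xyz":[0,-68.6,44],"turn":[0,0,0],"grip":0},{"xyz":[0,-75.8,51.2],"turn":[0,0,0],"grip":0},{"xyz":[0,-82.6,59],"turn":[0,0,0],"grip":0},{"xyz":[0,-89,67],"turn":[0,0,0],"grip":0},{"xyz":[0,-95,75],"turn":[0,0,0],"grip":0}]'

```text
clock: 3.15
tcp_pos: [0.4509, -0.2056, 0.1685]
orientation: [0.003, 0.698, 0.716, 0.001]
wrist_force: [4.3, 0.2, 1.9]
finger_gap: 0.0104
grip_force: 36.2
```

Emit:
apply_moves --rows '[{"xyz":[0,-5.6,8.6],"turn":[0,0,0],"grip":0},{"xyz":[0,-10.7,17.5],"turn":[0,0,0],"grip":0},{"xyz":[0,-15.4,26.6],"turn":[0,0,0],"grip":0},{"xyz":[0,-19.7,36],"turn":[0,0,0],"grip":0},{"xyz":[0,-23.4,45.5],"turn":[0,0,0],"grip":0},{"xyz":[0,-26.7,55.2],"turn":[0,0,0],"grip":0},{"xyz":[0,-29.5,65],"turn":[0,0,0],"grip":0},{"xyz":[0,-31.8,75],"turn":[0,0,0],"grip":0},{"xyz":[0,-33.6,85],"turn":[0,0,0],"grip":0},{"xyz":[0,-35,95],"turn":[0,0,0],"grip":0},{"xyz":[0,-35.5,103],"turn":[0,0,0],"grip":0},{"xyz":[0,-35.8,109],"turn":[0,0,0],"grip":0}]'

```text
clock: 4.15
tcp_pos: [0.4141, -0.2065, 0.0579]
orientation: [0.001, 0.698, 0.716, 0.0]
wrist_force: [4.3, -1.1, 3.5]
finger_gap: 0.0108
grip_force: 35.5
```

Run:
```python
from h import *
from workcell import env,imaging
import cv2
s=env.get_state(); print(s["clock"],s["tcp_pos"],s["finger_gap"],s["wrist_force"])
d=imaging.read_camera("side"); cv2.imwrite("pics/s2.png",d["color"])
```

```text
4.15 [ 0.41407034 -0.20654941  0.05792161] 0.01077106223911392 [ 4.29840493 -1.08218662  3.52084696]
```

View pics/s2.png

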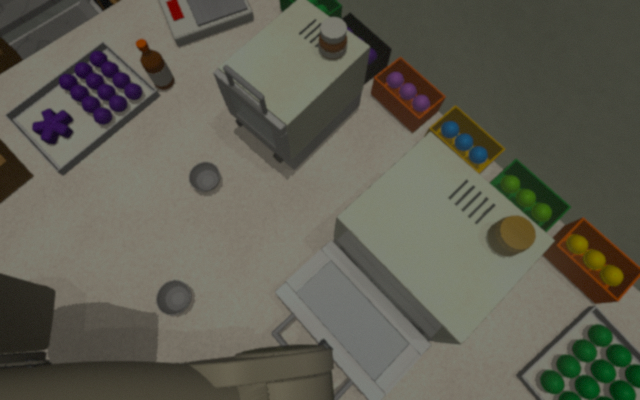

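The wide door now lies flat around (350,310), and the gripper is still holding the bar. I'll hold it there for about three seconds.

Emit:
apply_moves --rows '[{"xyz":[0,0,0],"turn":[0,0,0],"grip":0},{"xyz":[0,0,0],"turn":[0,0,0],"grip":0},{"xyz":[0,0,0],"turn":[0,0,0],"grip":0},{"xyz":[0,0,0],"turn":[0,0,0],"grip":0},{"xyz":[0,0,0],"turn":[0,0,0],"grip":0},{"xyz":[0,0,0],"turn":[0,0,0],"grip":0},{"xyz":[0,0,0],"turn":[0,0,0],"grip":0},{"xyz":[0,0,0],"turn":[0,0,0],"grip":0},{"xyz":[0,0,0],"turn":[0,0,0],"grip":0},{"xyz":[0,0,0],"turn":[0,0,0],"grip":0},{"xyz":[0,0,0],"turn":[0,0,0],"grip":0},{"xyz":[0,0,0],"turn":[0,0,0],"grip":0}]'

```text
clock: 5.2
tcp_pos: [0.414, -0.2065, 0.0576]
orientation: [0.001, 0.698, 0.716, 0.0]
wrist_force: [6.9, -2.7, -7.0]
finger_gap: 0.0107
grip_force: 34.5
```

Emit:
apply_moves --rows '[{"xyz":[0,0,0],"turn":[0,0,0],"grip":0},{"xyz":[0,0,0],"turn":[0,0,0],"grip":0},{"xyz":[0,0,0],"turn":[0,0,0],"grip":0},{"xyz":[0,0,0],"turn":[0,0,0],"grip":0},{"xyz":[0,0,0],"turn":[0,0,0],"grip":0},{"xyz":[0,0,0],"turn":[0,0,0],"grip":0},{"xyz":[0,0,0],"turn":[0,0,0],"grip":0},{"xyz":[0,0,0],"turn":[0,0,0],"grip":0},{"xyz":[0,0,0],"turn":[0,0,0],"grip":0},{"xyz":[0,0,0],"turn":[0,0,0],"grip":0},{"xyz":[0,0,0],"turn":[0,0,0],"grip":0},{"xyz":[0,0,0],"turn":[0,0,0],"grip":0}]'

```text
clock: 6.2
tcp_pos: [0.414, -0.2065, 0.0576]
orientation: [0.001, 0.698, 0.716, 0.0]
wrist_force: [6.8, -3.5, -6.4]
finger_gap: 0.0107
grip_force: 34.5
```

Emit:
apply_moves --rows '[{"xyz":[0,0,0],"turn":[0,0,0],"grip":0},{"xyz":[0,0,0],"turn":[0,0,0],"grip":0},{"xyz":[0,0,0],"turn":[0,0,0],"grip":0},{"xyz":[0,0,0],"turn":[0,0,0],"grip":0},{"xyz":[0,0,0],"turn":[0,0,0],"grip":0},{"xyz":[0,0,0],"turn":[0,0,0],"grip":0},{"xyz":[0,0,0],"turn":[0,0,0],"grip":0},{"xyz":[0,0,0],"turn":[0,0,0],"grip":0},{"xyz":[0,0,0],"turn":[0,0,0],"grip":0},{"xyz":[0,0,0],"turn":[0,0,0],"grip":0},{"xyz":[0,0,0],"turn":[0,0,0],"grip":0},{"xyz":[0,0,0],"turn":[0,0,0],"grip":0}]'

```text
clock: 7.2
tcp_pos: [0.414, -0.2065, 0.0576]
orientation: [0.001, 0.698, 0.716, 0.0]
wrist_force: [7.1, -3.7, -6.0]
finger_gap: 0.0106
grip_force: 34.5
```

Emit:
apply_moves --rows '[{"xyz":[0,0.3,-6],"turn":[0,0,0],"grip":0},{"xyz":[0,1,-14.3],"turn":[0,0,0],"grip":0},{"xyz":[0,2.2,-24.5],"turn":[0,0,0],"grip":0},{"xyz":[0,4,-34.6],"turn":[0,0,0],"grip":0},{"xyz":[0,6.3,-44.6],"turn":[0,0,0],"grip":0},{"xyz":[0,9.1,-54.4],"turn":[0,0,0],"grip":0},{"xyz":[0,12.4,-64.1],"turn":[0,0,0],"grip":0},{"xyz":[0,16.1,-73.7],"turn":[0,0,0],"grip":0},{"xyz":[0,20.4,-83],"turn":[0,0,0],"grip":0},{"xyz":[0,25.1,-92.1],"turn":[0,0,0],"grip":0},{"xyz":[0,30.2,-101],"turn":[0,0,0],"grip":0},{"xyz":[0,35.8,-109.6],"turn":[0,0,0],"grip":0}]'

```text
clock: 8.2
tcp_pos: [0.4461, -0.2055, 0.1658]
orientation: [-0.002, 0.698, 0.716, -0.003]
wrist_force: [-1.6, -6.9, -7.8]
finger_gap: 0.0104
grip_force: 34.0
```

Emit:
apply_moves --rows '[{"xyz":[0,6,-8.3],"turn":[0,0,0],"grip":0},{"xyz":[0,12.4,-16.3],"turn":[0,0,0],"grip":0},{"xyz":[0,19.2,-24],"turn":[0,0,0],"grip":0},{"xyz":[0,26.4,-31.3],"turn":[0,0,0],"grip":0},{"xyz":[0,33.9,-38.2],"turn":[0,0,0],"grip":0},{"xyz":[0,41.8,-44.8],"turn":[0,0,0],"grip":0},{"xyz":[0,50,-50.9],"turn":[0,0,0],"grip":0},{"xyz":[0,58.5,-56.7],"turn":[0,0,0],"grip":0},{"xyz":[0,67.2,-62],"turn":[0,0,0],"grip":0},{"xyz":[0,76.3,-66.9],"turn":[0,0,0],"grip":0},{"xyz":[0,85.5,-71.3],"turn":[0,0,0],"grip":0},{"xyz":[0,95,-75.2],"turn":[0,0,0],"grip":0}]'

```text
clock: 9.2
tcp_pos: [0.5388, -0.203, 0.2447]
orientation: [-0.002, 0.699, 0.716, -0.004]
wrist_force: [-12.3, -2.9, 14.1]
finger_gap: 0.0106
grip_force: 36.3
```

Emit:
apply_moves --rows '[{"xyz":[0,9.6,-3.5],"turn":[0,0,0],"grip":0},{"xyz":[0,19.4,-6.5],"turn":[0,0,0],"grip":0},{"xyz":[0,29.4,-9],"turn":[0,0,0],"grip":0},{"xyz":[0,39.4,-11],"turn":[0,0,0],"grip":0},{"xyz":[0,49.6,-12.4],"turn":[0,0,0],"grip":0},{"xyz":[0,58,-13.4],"turn":[0,0,0],"grip":0},{"xyz":[0,64,-13.8],"turn":[0,0,0],"grip":0},{"xyz":[0,68,-14],"turn":[0,0,0],"grip":0},{"xyz":[0,71,-14],"turn":[0,0,0],"grip":0},{"xyz":[0,71,-14],"turn":[0,0,0],"grip":0},{"xyz":[0,71,-14],"turn":[0,0,0],"grip":0}]'

```text
clock: 10.12
tcp_pos: [0.6138, -0.2009, 0.2588]
orientation: [0.0, 0.698, 0.716, -0.001]
wrist_force: [-2.3, -0.2, 12.8]
finger_gap: 0.0105
grip_force: 37.8
```

Emit:
apply_moves --rows '[{"xyz":[0,2,0],"turn":[0,0,0],"grip":0},{"xyz":[0,4,0],"turn":[0,0,0],"grip":0},{"xyz":[0,5,0],"turn":[0,0,0],"grip":0},{"xyz":[0,5,0],"turn":[0,0,0],"grip":0},{"xyz":[0,5,0],"turn":[0,0,0],"grip":0}]'

```text
clock: 10.53
tcp_pos: [0.6181, -0.2007, 0.2588]
orientation: [0.0, 0.698, 0.716, -0.001]
wrist_force: [-4.3, 0.3, 13.3]
finger_gap: 0.0107
grip_force: 37.8
```

Emit:
apply_moves --rows '[{"xyz":[0,2,0],"turn":[0,0,0],"grip":0},{"xyz":[0,4,0],"turn":[0,0,0],"grip":0},{"xyz":[0,4,0],"turn":[0,0,0],"grip":0},{"xyz":[0,4,0],"turn":[0,0,0],"grip":0}]'

```text
clock: 10.87
tcp_pos: [0.6188, -0.2008, 0.2588]
orientation: [-0.002, 0.698, 0.716, -0.004]
wrist_force: [-15.2, -0.5, 17.2]
finger_gap: 0.0107
grip_force: 38.3
```

The force shows the door is on its stop. I'll ease off, open the fingers and lift away.

Emit:
apply_moves --rows '[{"xyz":[0,-3,0],"turn":[0,0,0],"grip":0},{"xyz":[0,-3,2],"turn":[0,0,0],"grip":0.2},{"xyz":[0,-3,2],"turn":[0,0,0],"grip":0.4},{"xyz":[0,-3,2],"turn":[0,0,0],"grip":0.5},{"xyz":[0,-3,2],"turn":[0,0,0],"grip":0.5},{"xyz":[0,-3,-10],"turn":[0,0,0],"grip":0.5},{"xyz":[0,-3,-30],"turn":[0,0,0],"grip":0.5},{"xyz":[0,-3,-60],"turn":[0,0,0],"grip":0.5},{"xyz":[0,-3,-90],"turn":[0,0,0],"grip":0.5},{"xyz":[0,-40,-110],"turn":[0,0,0],"grip":0.5},{"xyz":[0,-80,-110],"turn":[0,0,0],"grip":0.5},{"xyz":[0,-120,-110],"turn":[0,0,0],"grip":0.5}]'

```text
clock: 11.87
tcp_pos: [0.5039, -0.2038, 0.3669]
orientation: [0.0, 0.697, 0.717, -0.0]
wrist_force: [0.2, -0.7, 0.4]
finger_gap: 0.0425
grip_force: 0.0
```

Emit:
apply_moves --rows '[{"xyz":[0,-40,0],"turn":[0,0,0],"grip":0.5},{"xyz":[0,-80,0],"turn":[0,0,0],"grip":0.5},{"xyz":[0,-80,0],"turn":[0,0,0],"grip":0.5},{"xyz":[0,-80,0],"turn":[0,0,0],"grip":0.5},{"xyz":[0,-80,0],"turn":[0,0,0],"grip":0.5},{"xyz":[0,-80,0],"turn":[0,0,0],"grip":0.5}]'

```text
clock: 12.37
tcp_pos: [0.4248, -0.2057, 0.3669]
orientation: [0.0, 0.698, 0.716, 0.0]
wrist_force: [-0.3, 0.2, 0.1]
finger_gap: 0.0427
grip_force: 0.0
```

Run:
```python
from h import *
from workcell import env,imaging
import cv2
s=env.get_state(); print(s["clock"],s["tcp_pos"],s["wrist_force"],s["qvel"].round(3))
d=imaging.read_camera("side"); cv2.imwrite("pics/s3.png",d["color"])
for y in(-.12,-.2,-.28): print(proj(d,[.6188,y,.281]).round())
```

```text
12.3667 [ 0.42479305 -0.20572235  0.36688334] [-0.28513736  0.19216345  0.09662527] [ 0.007  0.016  0.009  0.002 -0.001  0.   ]
[362. 237.]
[399. 277.]
[439. 319.]
```

View pics/s3.png

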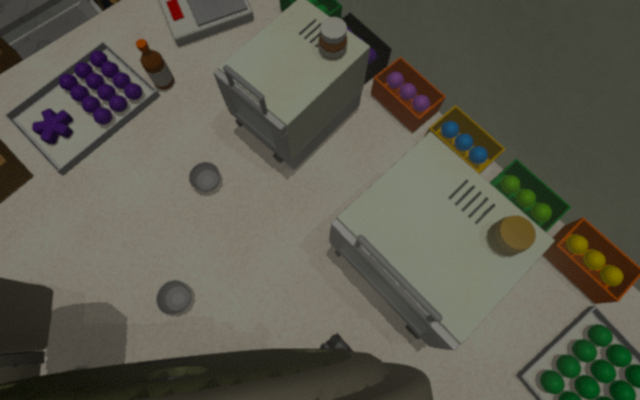

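The wide door is shut, with its bar from (360,237) to (438,318), matching the predicted shut position. The narrow door hasn't moved and the arm is clear of everything.

```bash
python3 -c "
from workcell import ticket
print(ticket.hand_in())"
```

```text
the job is handed in; nothing more can be done
None
```

I opened the wide cabinet's door flat, held it open for about three seconds and shut it again onto its stop; the narrow door stayed shut, the arm is clear, and the job was handed in at about 12 s (no verdict came back).

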